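Lock down the sauce warmer's service plate

TASK

One of the two service plates on top of the sauce warmer is missing its quarter-turn stud. Take the stud with the single straight wing grip from the wooden rack, line it up with the empty slot, push it in until its flange lies on the plate, give it a quarter turn either way so that it is locked like the one in the other plate, and let go. Leave the two other fasteners in the rack.

Things in the scene. Friction and masses are not known exactly. Their poses are not given: they have to be found in the camera images.
- stud: Panel stud, 60-130 g, upright in a rack hole. Origin: centre of its flange's underside, 42 mm above the table; z up. Steel flange 68 mm across, 5 thick; on it a black straight wing grip 52 mm long (x), 16 thick (y), 11 to 45 mm above the origin, on a 24 mm round boss. Below: 12 mm shank, then a crossbar along x (parallel to the wing), 44 x 12 mm, 12 to 20 mm below the origin. Half turns alike.
- socket: Fixed plate with the empty slot: 114 mm square, 6 thick, on a low steel sauce warmer. Origin: slot centre on the plate's top, 62 mm above the table; z up. Slot right through, 54 mm (x) by 26 mm (y), 45 mm free below, so the stud's bar turns freely under it: no stops, no click. Locked = flange down, wing along y. The twin plate 130 mm beside it holds a like stud, locked, wing crosswise.
- knob_screw: Another fastener with a like flange and origin, and a round black grip 42 mm across, 35 mm above the origin. Leave it. It, the stud and the cross one stand, in any order, in the 52 mm round holes, 90 mm apart, of a fixed wooden rack, 86 x 270 x 42 mm high; all grips lie within 30 degrees of the rack's long direction.
- cross_screw: Another fastener in the rack with a like flange and origin, and a black four-armed cross grip 46 mm across, reaching 31 mm above the origin. Leave it.
Mind the look-alikes: they are no part of the job. What is shaped like the stud but green is not meant.

How it is judged:
At the end, for the whole second after the job is handed in: The winged stud sits in the empty slot, released and at rest: its axis within 12 mm of the slot's centre, its flange down on the plate (within 4 mm) and upright within 7 degrees, and its wing crosswise to the slot within 25 degrees, so that its crossbar is caught under the plate (horizontal distance between stud and socket below 0.012 m and z of stud in the frame of socket between -0.004 and 0.004 m and angle between the x axis of stud and the x axis of socket, either way round above 1.13 rad and angle between stud's own z axis and vertical below 0.12 rad and linear speed of stud below 0.02 m/s); the robot touches nothing.
It fails at once if another fastener is moved more than 30 mm from its place in the rack (distance of any of knob_screw, cross_screw from where it was at the start of the episode above 0.03 m).
It also fails if it takes over 42 s, if anything falls off the work surface, if the arm or the gripper's body presses on something with over 40 N, if the wrist force passes 120 N, or if a joint passes its speed limit or range.

ROBOT

A 6-joint arm with a two-finger parallel gripper is mounted at the origin on the work surface. World frame = base frame: x ahead of the robot, y to its left, z up, the work surface at z = 0. Lengths are in m, angles in rad, forces in N, time in s.
With the tool pointing down it reaches from about 0.35 to 0.85 m from the base axis. Payload 8.1 kg.
Tool frame: the origin (TCP) lies at the very end of the fingers, on their centre line; the grasp point (between the pads) lies 19 mm behind it (pinch_z is the distance from the TCP to the grasp point, in m); z points along the fingers, y is the direction in which the jaws open and shut (so a half turn about z gives the same grasp; the last joint's range is limited). The gripper opens to 93 mm and grips with 3 to 60 N. Pads are 15 mm wide; open, the fingers measure 128 mm over their backs; the gripper's body (75 mm by 188 mm) begins 65 mm behind the grasp point.
Start: joints at [-1.205, 0.13, 1.488, -0, 1.523, -0.085], TCP at [0.261, -0.54, 0.219] pointing down, gripper open.
Joint ranges: [-2.96, 2.96], [-0.89, 2.26], [0.02, 2.5], [-1.34, 4.48], [0, 2.73], [-2.66, 2.66]. Speed limits (rad/s): [2.39, 2.39, 2.79, 3.14, 3.14, 3.14].

INTERFACE

Orientations are given as a rotation vector (axis times angle).
In Python, from plant import * gives the robot as it stands.
- The arm moves only by the tool move_arm, never from a script. Its argument "series" is a list of rows, each a list of 7 numbers: the shift along the tool's x, y, z each as a share of 10 cm, from -1 to 1, then the turn, a rotation vector about the tool's x, y, z each as a share of 180 degrees, from -1 to 1, then the opening, from -1 (shut) to 1 (fully open). In form: [[dx, dy, dz, rx, ry, rz, jaw], ...]. A call has 1 to 8 rows; each row is the pose to reach, as a shift and turn from the pose commanded when the call began, along the tool's axes at that moment, turning the shorter way round; what a row does not reach only later rows make up. A row lasts 1/10 s, in which the tool goes at most 50 mm and 8.59 degrees, less where a joint would pass 70% of its speed; a pose out of reach is approached as far as the arm can. A call with a number of a shift or a turn outside -1 to 1 is refused whole. A call with a gripper value outside its range is refused whole. The fingers move at their own pace and stop on an object; "squeeze" is the grip in N (left out, the last holds). Time passes only in rows, so rows that repeat a pose let the fingers close. It gives the time, the measured TCP pose, the force and the opening at its end, in the units of the state.
- read_state(): the state, without advancing time (a new reading comes with each control period).
- read_camera(name): name is "side" or "top" or "wrist"; returns a dict with "frame" (384x512x3 uint8, red, green, blue), "K" (3x3 intrinsics, pixels), "k1" (the pictures are not rectified: a ray, as slopes to the right and down, at radius r is drawn at 1 + k1 r^2 times it, then the intrinsics apply), "rvec" (rotation vector, rad) and "tvec" (3), from world to camera coordinates, as OpenCV has them. Camera axes: x right, y down, z forward; pixel columns grow to the right and rows downward; lengths in m; the calibration is good to about 2 mm. A picture is of the moment at which its call begins. There is no depth.
- close_job(): hands the job in, once; it reports no verdict.
The state is a dict: "t": time; "q": joint angles; "dq": joint speeds; "joint_torque": joint torques, N m; "tool_pos": TCP position; "orientation": TCP orientation; "force": force on the tool from outside, world axes, zero at the start; "wrist_torque": the same for the moment, N m; "opening": finger opening in m.
Only numpy, scipy, OpenCV 4.12 (cv2) and the standard library are available. Lean on these libraries where they do the work, as an engineer would, in place of code of your own. Each camera call takes 0.05 s, during which the arm holds its last target.

## Working session

There is one attempt and no reset: what is moved stays moved. The work goes in short steps, Python scripts to look and compute and a tool call to move; the robot and the scene stay as the last step left them, time stands still between calls to the robot, and variables do not carry over. Pictures are saved under pics/ and viewed, and the job is handed in when it is done.

Besides the shell and the picture viewer there is one more tool, called after "Call:" as a command line: name --pt "numbers of a row" for each row, then --argument value for the rest. move_arm: Moves the arm, as the interface text tells. Shift numbers are shares of 10 cm and turn numbers shares of 180 degrees, none past 1 either way. Its arguments: {"type":"object","properties":{"series":{"type":"array","items":{"type":"array","items":{"type":"number"}}},"squeeze":{"type":"number"}},"required":["series"]}

```bash
mkdir -p pics; ls; cat > h.py <<'E'
from plant import *
import numpy as np, cv2
def ray(c,px):
    K=c["K"];k1=c["k1"];p=np.array([(px[0]-K[0][2])/K[0][0],(px[1]-K[1][2])/K[1][1]])
    u=p.copy()
    for _ in range(30): u=p/(1+k1*(u@u))
    R=cv2.Rodrigues(np.array(c["rvec"],float))[0];t=np.array(c["tvec"],float)
    return -R.T@t, R.T@np.array([u[0],u[1],1])
def onz(c,px,z):
    o,d=ray(c,px); return o+d*(z-o[2])/d[2]
def proj(c,P):
    K=c["K"];R=cv2.Rodrigues(np.array(c["rvec"],float))[0]
    X=R@np.array(P,float)+np.array(c["tvec"],float);u=X[:2]/X[2];u=u*(1+c["k1"]*(u@u))
    return np.array([u[0]*K[0][0]+K[0][2],u[1]*K[1][1]+K[1][2]])
def snap(name,f):
    import pickle
    c=read_camera(name);cv2.imwrite(f"pics/{f}.png",c["frame"][:,:,::-1]);pickle.dump(c,open(f"pics/{f}.pkl","wb"));return c
E
python3 - <<'E'
from h import *
for n in ["top","side","wrist"]:
    c=snap(n,n+"0"); print(n,ray(c,(256,192)),c["k1"])
print(read_state())
E
```

```text
pics
top (array([0.37702263, 0.01741739, 1.01779704]), array([ 0.09235215, -0.03172379, -0.99543377])) -0.040979470963015824
side (array([0.07995544, 0.63088624, 0.88716352]), array([ 0.36078164, -0.59420871, -0.71941351])) 0.005395470393800318
wrist (array([ 0.32699621, -0.50755835,  0.38446875]), array([-0.23335568, -0.12561897, -0.96433705])) -0.02384295886749286
{'t': 0.15, 'q': array([-1.20541740e+00,  1.31009492e-01,  1.48901729e+00,  3.30304754e-05,
        1.52300222e+00, -8.53631257e-02]), 'dq': array([-0.00033698, -0.00327369, -0.00342081, -0.00148083, -0.00051975,
        0.00012587]), 'joint_torque': array([ 2.11149025e-03, -5.60477364e+01, -4.92335451e+01,  7.71811581e-02,
        3.06477444e-02, -5.14004796e-05]), 'tool_pos': array([ 0.26127528, -0.53964145,  0.2178219 ]), 'orientation': array([-3.06075548e+00, -7.01724180e-01,  2.63420158e-04]), 'force': array([-0.52252049,  0.1856417 ,  0.35597262]), 'wrist_torque': array([ 0.03793994,  0.0132631 , -0.02592376]), 'opening': 0.09305458552331362}
```

View pics/top0.png

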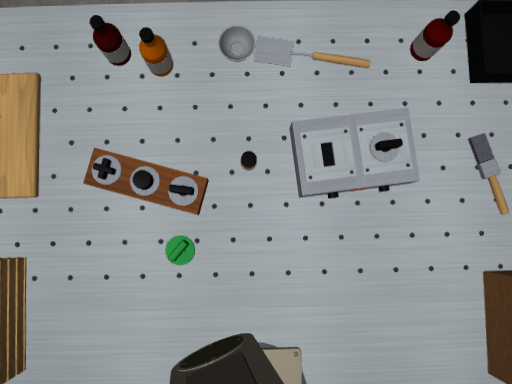

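View pics/side0.png

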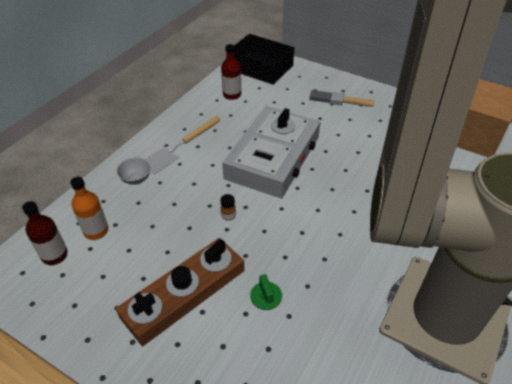

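The top view shows the rack at left, with the cross at (105,169), the knob at (143,180) and the winged stud at (183,190). The warmer is at right, with the empty slot at (328,153) and the twin stud at (386,147). Measuring next.

```bash
cat > m.py <<'E'
from h import *
import pickle
def blob(c,cx,cy,r,thr=60):
    g=c["frame"].max(axis=2).astype(np.uint8)
    m=np.zeros_like(g);cv2.circle(m,(cx,cy),r,255,-1)
    m=((g<thr)&(m>0)).astype(np.uint8)
    n,l,s,ce=cv2.connectedComponentsWithStats(m)
    i=1+np.argmax(s[1:,4]); return (l==i)
def fit(c,msk,z):
    ys,xs=np.nonzero(msk); P=np.array([onz(c,(x,y),z)[:2] for x,y in zip(xs,ys)])
    (ce,wh,a)=cv2.minAreaRect((P*1000).astype(np.float32)); 
    w,v=np.linalg.eigh(np.cov(P.T)); ang=np.degrees(np.arctan2(v[1,1],v[0,1]))
    return P.mean(0),np.array(ce)/1000,wh,ang%180
E
python3 - <<'E'
from m import *
T=pickle.load(open("pics/top0.pkl","rb"));S=pickle.load(open("pics/side0.pkl","rb"))
for thr in (45,60): 
  print("slot top",fit(T,blob(T,328,153,24,thr),.062)); print("slot side",fit(S,blob(S,264,155,16,thr),.062))
  print("stud top",fit(T,blob(T,183,190,17,thr),.087)); print("twin",fit(T,blob(T,387,147,19,thr),.107))
# warmer/plates
big=cv2.resize(T["frame"][90:230,60:440],None,fx=2.1,fy=2.1,interpolation=cv2.INTER_CUBIC)
cv2.imwrite("pics/topz.png",big[:,:,::-1])
s=cv2.resize(S["frame"][90:350,100:340],None,fx=2.3,fy=2.3,interpolation=cv2.INTER_CUBIC)
cv2.imwrite("pics/sidez.png",s[:,:,::-1])
# flange centres: bright circles
for nm,c,(x,y),r in (("T",T,(183,190),22),("S",S,(216,258),24)):
    hsv=cv2.cvtColor(c["frame"],cv2.COLOR_RGB2HSV); m=np.zeros(hsv.shape[:2],np.uint8);cv2.circle(m,(x,y),r,255,-1)
    m=((hsv[...,1]<40)&(hsv[...,2]>90)&(m>0)).astype(np.uint8)
    k,_=cv2.findContours(m,cv2.RETR_EXTERNAL,cv2.CHAIN_APPROX_NONE); pts=np.vstack(k)
    h=cv2.convexHull(pts)[:,0]; P=np.array([onz(c,p,.047)[:2] for p in h])
    print(nm,"flange",cv2.minEnclosingCircle((P*1000).astype(np.float32)))
E
```

```text
slot top (array([ 0.54843545, -0.17596075]), array([ 0.5485979 , -0.17605495]), (50.52128219604492, 22.829402923583984), np.float64(5.757246272481751))
slot side (array([ 0.54677541, -0.17418935]), array([ 0.54720654, -0.17447791]), (45.0203857421875, 14.017796516418457), np.float64(4.9298294476253375))
stud top (array([0.47260747, 0.14966746]), array([0.47181091, 0.15034044]), (53.47258377075195, 18.401233673095703), np.float64(79.95209271144394))
twin (array([ 0.55848012, -0.30023963]), array([ 0.55740143, -0.30078714]), (21.2968807220459, 58.40397262573242), np.float64(100.43868891486937))
slot top (array([ 0.54836802, -0.17607131]), array([ 0.54816418, -0.17591878]), (51.340885162353516, 23.82073211669922), np.float64(6.1396467686547))
slot side (array([ 0.54735036, -0.1744897 ]), array([ 0.54742328, -0.17446519]), (48.11515808105469, 16.344818115234375), np.float64(6.208566300740387))
stud top (array([0.47240504, 0.14995582]), array([0.47103574, 0.15059087]), (53.851417541503906, 20.175559997558594), np.float64(80.0056730736346))
twin (array([ 0.55816249, -0.30018385]), array([ 0.5565921 , -0.30050476]), (23.450084686279297, 59.16366958618164), np.float64(99.88037861771167))
T flange ((475.62701416015625, 151.44015502929688), 49.9875373840332)
S flange ((481.21417236328125, 138.6501922607422), 50.65280532836914)
```

View pics/topz.png

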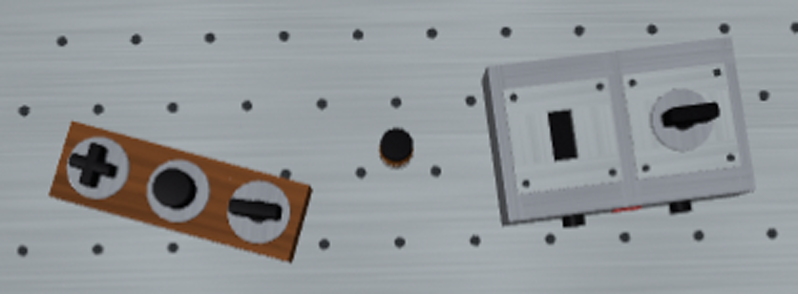

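View pics/sidez.png

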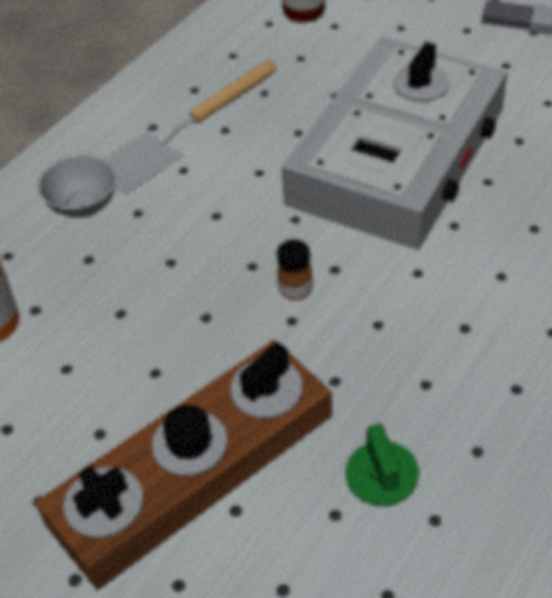

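Call:
move_arm --pt "0.93 -1 0 0 0 0 1" --pt "0.93 -1 0 0 0 0 1" --pt "0.93 -1 0 0 0 0 1"

```text
t: 0.45
tool_pos: [0.3018, -0.4071, 0.2178]
orientation: [-3.06, -0.702, 0.0]
force: [0.6, -0.3, 0.1]
opening: 0.0932
```

Call:
move_arm --pt "0.93 -1 0 0 0 0 1" --pt "0.93 -1 0 0 0 0 1" --pt "0.93 -1 0 0 0 0 1"

```text
t: 0.75
tool_pos: [0.342, -0.2764, 0.2183]
orientation: [-3.061, -0.703, -0.0]
force: [-0.0, 0.6, 1.2]
opening: 0.0928
```

Call:
move_arm --pt "0.93 -1 0 0 0 0 1" --pt "0.93 -1 0 0 0 0 1" --pt "0.93 -1 0 0 0 0 1"

```text
t: 1.05
tool_pos: [0.382, -0.1459, 0.2185]
orientation: [-3.062, -0.703, -0.001]
force: [0.2, -0.1, -0.4]
opening: 0.0929
```

Call:
move_arm --pt "0.93 -1 0 0 0 0 1" --pt "0.93 -1 0 0 0 0 1" --pt "0.93 -1 0 0 0 0 1"

```text
t: 1.35
tool_pos: [0.4221, -0.0153, 0.2186]
orientation: [-3.061, -0.704, -0.001]
force: [0.4, -0.5, 0.4]
opening: 0.093
```

Call:
move_arm --pt "0.93 -1 0 0 0 -0.3 1" --pt "0.93 -1 0 0 0 -0.3 1" --pt "0.93 -1 0 0 0 -0.3 1" --pt "0.93 -1 0 0 0 -0.3 1" --pt "0.93 -1 0 0 0 -0.3 1" --pt "0.93 -1 0 0 0 -0.3 1" --pt "0.93 -1 0 0 0 -0.3 1" --pt "0.93 -1 0 0 0 -0.3 1"

```text
t: 2.15
tool_pos: [0.4619, 0.1126, 0.2183]
orientation: [-2.409, -2.016, 0.001]
force: [-0.1, 0.2, 1.1]
opening: 0.0927
```

```bash
python3 - <<'E'
from h import *
c=snap("wrist","wrist1"); s=read_state(); print(s["t"],s["tool_pos"],s["q"]); R=cv2.Rodrigues(s["orientation"])[0]; print(R)
E
```

```text
2.2 [0.46195353 0.11258827 0.21837514] [ 1.31171658e-01 -2.12055820e-01  1.82179744e+00 -1.40318581e-06
  1.53234463e+00  3.09953833e-01]
[[ 1.77831201e-01  9.84060885e-01 -4.89174572e-04]
 [ 9.84060994e-01 -1.77831254e-01 -6.59507010e-05]
 [-1.51890033e-04 -4.69649524e-04 -9.99999878e-01]]
```

View pics/wrist1.png

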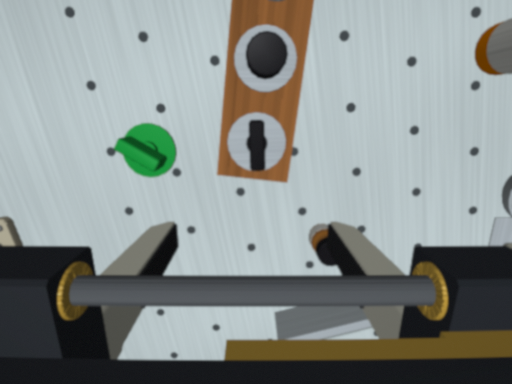

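The wrist view shows the winged stud at (257,143), clear of the fingers. The knob is at (266,55), and the green decoy is off to the left.

```bash
python3 - <<'E'
from m import *
c=pickle.load(open("pics/wrist1.pkl","rb"))
for thr in (40,60): print(fit(c,blob(c,257,143,27,thr),.087))
hsv=cv2.cvtColor(c["frame"],cv2.COLOR_RGB2HSV); m=np.zeros(hsv.shape[:2],np.uint8);cv2.circle(m,(257,143),32,255,-1)
m=((hsv[...,1]<60)&(hsv[...,2]>90)&(m>0)).astype(np.uint8)
n,l,s,ce=cv2.connectedComponentsWithStats(m);print(s[1:,4])
i=1+np.argmax(s[1:,4]);k,_=cv2.findContours((l==i).astype(np.uint8),cv2.RETR_EXTERNAL,cv2.CHAIN_APPROX_NONE);h=cv2.convexHull(np.vstack(k))[:,0]
P=np.array([onz(c,p,.047)[:2] for p in h]);print("flange",cv2.minEnclosingCircle((P*1000).astype(np.float32)),cv2.fitEllipse((P*1000).astype(np.float32)))
for a in (0,1): print(c["tvec"])if a else None
R=cv2.Rodrigues(read_state()["orientation"])[0]
# wing top end midpoints
k,_=cv2.findContours(blob(c,257,143,27,50).astype(np.uint8),cv2.RETR_EXTERNAL,cv2.CHAIN_APPROX_NONE)
print(cv2.boundingRect(k[0]))
v=cv2.resize(c["frame"][100:190,210:310],None,fx=6,fy=6,interpolation=cv2.INTER_CUBIC);cv2.imwrite("pics/w1z.png",v[:,:,::-1])
E
```

```text
(array([0.47320845, 0.15330765]), array([0.47235474, 0.15222408]), (47.98716735839844, 16.373607635498047), np.float64(81.55164363621756))
(array([0.4730543, 0.1530617]), array([0.47292297, 0.15260329]), (48.89359664916992, 17.41709327697754), np.float64(81.97139515603263))
[2003]
flange ((473.02349853515625, 152.23036193847656), 34.395240783691406) ((472.9602355957031, 152.15313720703125), (68.01078033447266, 68.22415924072266), 61.834598541259766)
[-0.43405738  0.15418918  0.44237685]
(248, 121, 18, 49)
```

View pics/w1z.png

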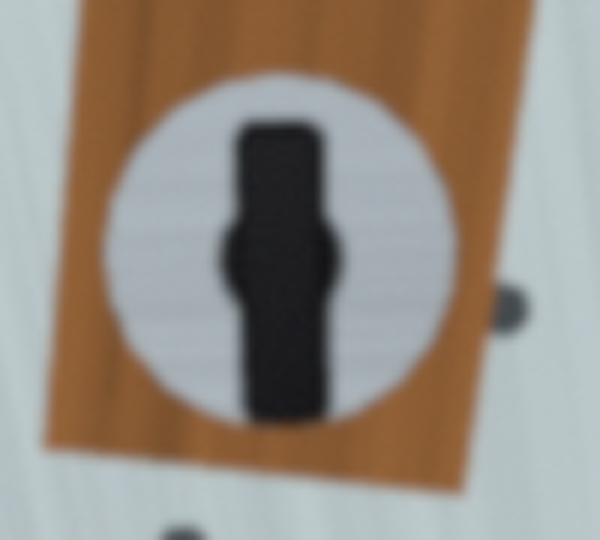

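Call:
move_arm --pt "0.41 0.04 0 0 0 -0.011 1" --pt "0.41 0.04 0.4 0 0 -0.011 1" --pt "0.41 0.04 0.8 0 0 -0.011 1" --pt "0.41 0.04 1 0 0 -0.011 1" --pt "0.41 0.04 1 0 0 -0.011 1"

```text
t: 2.7
tool_pos: [0.4703, 0.1516, 0.1147]
orientation: [-2.373, -2.053, 0.01]
force: [-1.0, 0.1, -0.1]
opening: 0.0933
```

Call:
move_arm --pt "0 0 0.3 0 0 0 1" --pt "0 0 0.5 0 0 0 1" --pt "0 0 0.61 0 0 0 1" --pt "0 0 0.61 0 0 0 1"

```text
t: 3.1
tool_pos: [0.4729, 0.1521, 0.0573]
orientation: [-2.375, -2.056, 0.002]
force: [-1.0, 0.3, 0.1]
opening: 0.0929
```

Call:
move_arm --pt "0 0 0 0 0 0 -1" --pt "0 0 0 0 0 0 -1" --pt "0 0 0 0 0 0 -1" --pt "0 0 0 0 0 0 -1" --pt "0 0 0 0 0 0 -1" --pt "0 0 0 0 0 0 -1" --pt "0 0 0 0 0 0 -1" --pt "0 0 0 0 0 0 -1" --squeeze 30

```text
t: 3.9
tool_pos: [0.4733, 0.1522, 0.0576]
orientation: [-2.374, -2.057, 0.0]
force: [0.9, 0.6, -0.1]
opening: 0.0341
```

Call:
move_arm --pt "0 0 0 0 0 0 -1" --pt "0 0 0 0 0 0 -1" --pt "0 0 0 0 0 0 -1" --pt "0 0 0 0 0 0 -1" --pt "0 0 0 0 0 0 -1"

```text
t: 4.4
tool_pos: [0.4733, 0.1522, 0.0576]
orientation: [2.374, 2.057, 0.0]
force: [0.4, 0.5, -0.8]
opening: 0.016
```

Call:
move_arm --pt "0 0 -0.3 0 0 0 -1" --pt "0 0 -0.6 0 0 0 -1" --pt "0 0 -1 0 0 0 -1" --pt "0 0 -1 0 0 0 -1" --pt "0 0 -1 0 0 0 -1"

```text
t: 4.9
tool_pos: [0.4741, 0.1524, 0.1586]
orientation: [2.374, 2.056, 0.003]
force: [1.1, -0.3, -0.8]
opening: 0.0156
```

```bash
python3 - <<'E'
from m import *
c=snap("wrist","wrist2"); s=read_state(); print(s["t"],s["tool_pos"],s["opening"],s["force"]); R=cv2.Rodrigues(s["orientation"])[0]; print(R)
# re-refine socket pose: plate corner screws from top0
print(R.T@(np.array([.5482,-.1755,s["tool_pos"][2]])-s["tool_pos"]))
E
```

```text
4.95 [0.47303928 0.15216362 0.15702826] 0.016035086464389108 [ 0.0373906   0.31667189 -1.38384908]
[[ 1.42459437e-01  9.89800551e-01 -4.22874433e-04]
 [ 9.89800626e-01 -1.42459496e-01 -1.12374940e-04]
 [-1.71471256e-04 -4.02552508e-04 -9.99999904e-01]]
[-3.13614301e-01  1.21072917e-01  5.03763249e-06]
```

View pics/wrist2.png

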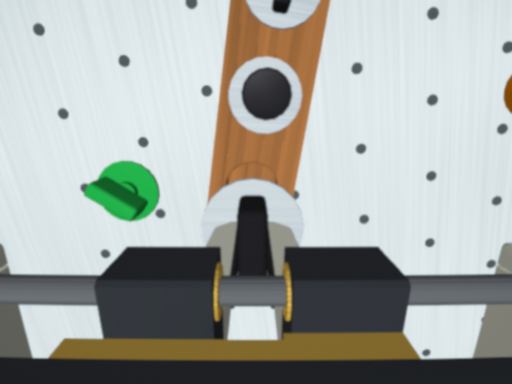

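Call:
move_arm --pt "-0.42 0.04 0 0 0 0 -1" --pt "-0.84 0.085 0 0 0 0 -1" --pt "-0.84 0.085 0 0 0 0 -1"

```text
t: 5.25
tool_pos: [0.4682, 0.0641, 0.1553]
orientation: [-2.377, -2.052, 0.007]
force: [-0.1, 0.3, -1.9]
opening: 0.0155
```

Call:
move_arm --pt "-0.42 0.04 0 0 0 0 -1" --pt "-0.84 0.085 0 0 0 0 -1" --pt "-0.84 0.085 0 0 0 0 -1"

```text
t: 5.55
tool_pos: [0.465, -0.0198, 0.1559]
orientation: [-2.378, -2.052, 0.005]
force: [0.1, -0.1, -1.7]
opening: 0.0156
```

Call:
move_arm --pt "-0.42 0.04 0 0 0 0 -1" --pt "-0.84 0.085 0 0 0 0 -1" --pt "-0.84 0.085 0 0 0 0 -1"

```text
t: 5.85
tool_pos: [0.4617, -0.1036, 0.1562]
orientation: [-2.378, -2.052, 0.003]
force: [0.7, 1.5, -1.0]
opening: 0.0159
```

Call:
move_arm --pt "-0.42 0.04 0 0 0 0.1 -1" --pt "-0.84 0.085 0 0 0 0.2 -1" --pt "-0.84 0.085 0 0 0 0.3 -1" --pt "-0.84 0.085 0 0 0 0.421 -1" --pt "-0.84 0.085 0 0 0 0.421 -1" --pt "-0.84 0.085 0 0 0 0.421 -1" --pt "-0.84 0.085 0 0 0 0.421 -1" --pt "-0.84 0.085 0 0 0 0.421 -1"

```text
t: 6.65
tool_pos: [0.4589, -0.1833, 0.1561]
orientation: [-3.12, -0.348, 0.003]
force: [-0.1, -0.6, -1.1]
opening: 0.0159
```

Call:
move_arm --pt "0 0 0 0 0 0.04 -1" --pt "0 0 0 0 0 0.04 -1" --pt "0 0 0 0 0 0.04 -1"

```text
t: 6.95
tool_pos: [0.459, -0.1839, 0.1567]
orientation: [-3.136, -0.167, 0.002]
force: [0.9, 0.4, -0.9]
opening: 0.016
```

```bash
python3 - <<'E'
from m import *
c=snap("wrist","wrist3"); s=read_state(); print(s["t"],s["tool_pos"],s["opening"],s["force"],s["q"]); R=cv2.Rodrigues(s["orientation"])[0]; print(R, np.degrees(np.arctan2(R[1,0],R[0,0])))
print(proj(c,(.5484,-.1758,.062)))
E
```

```text
7.0 [ 0.45901969 -0.18421538  0.1569118 ] 0.015685353913732113 [ 0.11079192  0.18824812 -0.52967917] [-4.85574053e-01 -1.18780320e-01  1.85190897e+00  2.96546853e-04
  1.40977080e+00  9.78845058e-01]
[[ 9.94351876e-01  1.06128738e-01 -1.01912229e-03]
 [ 1.06129633e-01 -9.94351923e-01  8.68775569e-04]
 [-9.21164152e-04 -9.72027691e-04 -9.99999103e-01]] 6.092256038340882
[254.40952897  92.37307786]
```

View pics/wrist3.png

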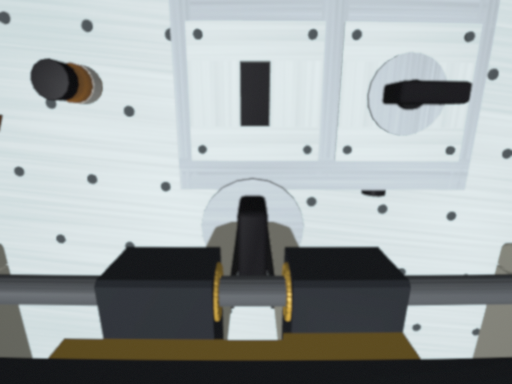

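The wrist view shows the slot at (255,94), aligned with the held stud. The twin stud is at (415,94), and its wing lies crosswise.

```bash
python3 - <<'E'
from m import *
c=pickle.load(open("pics/wrist3.pkl","rb"));s=read_state();R=cv2.Rodrigues(s["orientation"])[0]
for thr in (70,110): 
    r=fit(c,blob(c,255,94,45,thr),.062);print(r)
# 4 plate screw heads
g=c["frame"].max(axis=2);P=[]
for x,y in((198,34),(313,34),(202,149),(308,149)):
    m=np.zeros_like(g);cv2.circle(m,(x,y),9,255,-1);ys,xs=np.nonzero((m>0)&(g<130));P.append(onz(c,(xs.mean(),ys.mean()),.062)[:2])
P=np.array(P);print(P,P.mean(0));d=P[0]-P[2];print(np.degrees(np.arctan2(d[1],d[0])));d=P[0]-P[1];print(np.degrees(np.arctan2(d[1],d[0]))-90)
# held flange lower rim: its centre
print(R.T@np.append(r[1]-s["tool_pos"][:2],0))
E
```

```text
(array([ 0.54757642, -0.1761365 ]), array([ 0.54691248, -0.17623297]), (50.22684860229492, 22.801986694335938), np.float64(5.533543625250758))
(array([ 0.54744953, -0.17606321]), array([ 0.54687555, -0.1762543 ]), (51.803226470947266, 23.811939239501953), np.float64(5.827752126835605))
[[ 0.58908207 -0.12431336]
 [ 0.5990996  -0.21820487]
 [ 0.49513224 -0.13404388]
 [ 0.50501012 -0.22821557]] [ 0.54708101 -0.17619442]
5.91312161743763
6.089999942455975
[ 8.82045497e-02  1.40791644e-03 -8.26194770e-05]
```

Call:
move_arm --pt "0.45 0.01 0 0 0 0 -1" --pt "0.885 0.015 0 0 0 0 -1" --pt "0.885 0.015 0 0 0 0 -1" --pt "0.885 0.015 0.25 0 0 0 -1" --pt "0.885 0.015 0.48 0 0 0 -1" --pt "0.885 0.015 0.48 0 0 0 -1" --pt "0.885 0.015 0.48 0 0 0 -1"

```text
t: 7.7
tool_pos: [0.5467, -0.1773, 0.1096]
orientation: [-3.137, -0.162, 0.002]
force: [-0.1, 0.3, -0.8]
opening: 0.0159
```

```bash
python3 - <<'E'
from m import *
c=snap("wrist","wrist4"); c=snap("side","side4");s=read_state(); print(s["t"],s["tool_pos"],s["opening"],s["force"]); R=cv2.Rodrigues(s["orientation"])[0]; print(np.degrees(np.arctan2(R[1,0],R[0,0])))
v=cv2.resize(c["frame"][70:220,200:360],None,fx=4.5,fy=4,interpolation=cv2.INTER_CUBIC);cv2.imwrite("pics/s4z.png",v[:,:,::-1])
E
```

```text
7.8 [ 0.54802476 -0.177986    0.11136366] 0.015551053037079564 [-0.45359566 -0.59385047 -0.60128336]
5.886576541710754
```

View pics/s4z.png

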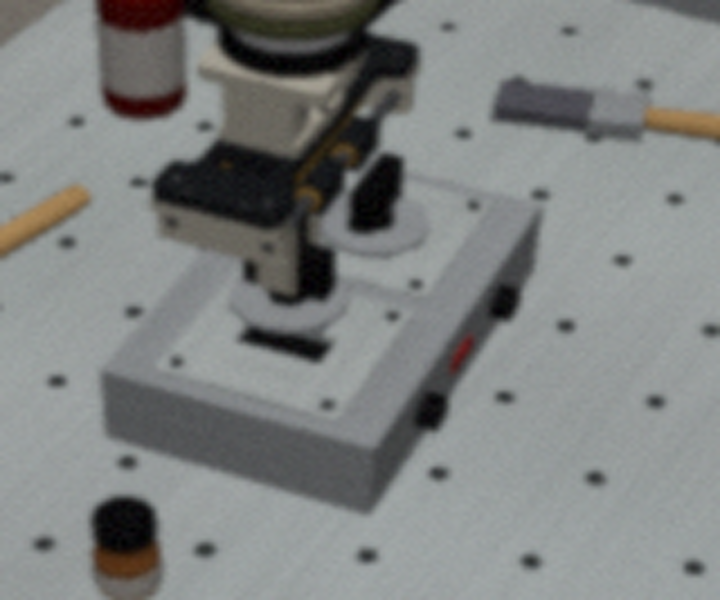

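Call:
move_arm --pt "0 -0.017 0 0 0 0 -1" --pt "0 -0.017 0.1 0 0 0 -1" --pt "0 -0.017 0.2 0 0 0 -1" --pt "0 -0.017 0.27 0 0 0 -1" --pt "0 -0.017 0.27 0 0 0 -1" --pt "0 -0.017 0.27 0 0 0 -1"

```text
t: 8.4
tool_pos: [0.5467, -0.1758, 0.082]
orientation: [-3.137, -0.16, 0.002]
force: [-0.4, -0.7, 0.3]
opening: 0.0157
```

Call:
move_arm --pt "0 0 0.02 0 0 0 -1" --pt "0 0 0.03 0 0 0 -1" --pt "0 0 0.04 0 0 0 -1" --pt "0 0 0.04 0 0 0 -1" --pt "0 0 0.04 0 0 0 -1"

```text
t: 8.9
tool_pos: [0.5472, -0.176, 0.0787]
orientation: [3.137, 0.16, 0.0]
force: [0.3, -0.6, -1.4]
opening: 0.0156
```

```bash
python3 - <<'E'
from m import *
s=read_state(); print(s["tool_pos"],s["force"])
E
```

```text
[ 0.54715761 -0.17597336  0.07872674] [ 0.25901804 -0.63574419 -1.44127135]
```

Call:
move_arm --pt "0 0 0.01 0 0 0 -1" --pt "0 0 0.015 0 0 0 -1" --pt "0 0 0.015 0 0 0 -1" --pt "0 0 0.015 0 0 0 -1"

```text
t: 9.3
tool_pos: [0.5473, -0.1761, 0.0776]
orientation: [3.137, 0.16, 0.001]
force: [-1.8, 0.8, 5.0]
opening: 0.0161
```

Call:
move_arm --pt "0 0 0 0 0 -0.25 -1" --pt "0 0 0 0 0 -0.25 -1" --pt "0 0 0 0 0 -0.25 -1" --pt "0 0 0 0 0 -0.25 -1" --pt "0 0 0 0 0 -0.25 -1" --pt "0 0 0 0 0 -0.25 -1" --pt "0 0 0 0 0 -0.25 -1"

```text
t: 10.0
tool_pos: [0.5476, -0.176, 0.0776]
orientation: [2.836, 1.349, 0.001]
force: [-0.9, 0.8, 5.5]
opening: 0.0157
```

Call:
move_arm --pt "0 0 0 0 0 -0.25 -1" --pt "0 0 0 0 0 -0.25 -1" --pt "0 0 0 0 0 -0.25 -1" --pt "0 0 0 0 0 -0.25 -1" --pt "0 0 0 0 0 -0.25 -1" --pt "0 0 0 0 0 -0.25 -1" --pt "0 0 0 0 0 -0.25 -1"

```text
t: 10.7
tool_pos: [0.5475, -0.1761, 0.0776]
orientation: [2.106, 2.33, 0.001]
force: [0.5, 0.4, 5.8]
opening: 0.0156
```

```bash
python3 - <<'E'
from m import *
s=read_state(); R=cv2.Rodrigues(s["orientation"])[0]; print(s["tool_pos"],s["force"],s["opening"],np.degrees(np.arctan2(R[1,0],R[0,0])),R[:,2])
E
```

```text
[ 0.54753757 -0.17607849  0.07758483] [0.53180493 0.40917981 5.84444037] 0.015600445285097676 95.79885549487366 [ 9.27050190e-04 -3.34519316e-04 -9.99999514e-01]
```

Turned to 95.8°, with the flange pressing lightly on the plate. Releasing now, then lifting off.

Call:
move_arm --pt "0 0 0 0 0 0 0" --pt "0 0 0 0 0 0 0" --pt "0 0 0 0 0 0 0" --pt "0 0 0 0 0 0 0" --pt "0 0 0 0 0 0 0" --pt "0 0 0 0 0 0 0"

```text
t: 11.3
tool_pos: [0.5471, -0.1759, 0.0771]
orientation: [-2.105, -2.332, 0.0]
force: [0.1, 0.9, -0.9]
opening: 0.0464
```

Call:
move_arm --pt "0 0 -0.1 0 0 0 0" --pt "0 0 -0.4 0 0 0 0" --pt "0 0 -0.8 0 0 0 0" --pt "0 0 -1 0 0 0 0" --pt "0 0 -1 0 0 0 0"

```text
t: 11.8
tool_pos: [0.5497, -0.177, 0.1826]
orientation: [2.1, 2.326, 0.004]
force: [0.9, -0.2, 0.7]
opening: 0.0466
```

Call:
move_arm --pt "-0.4 0.4 -0.3 0 0 0 0" --pt "-0.4 -0.9 -0.3 0 0 0 0" --pt "-0.4 -0.9 -0.3 0 0 0 0" --pt "-0.4 -0.9 -0.3 0 0 0 0" --pt "-0.4 -0.9 -0.3 0 0 0 0"

```text
t: 12.3
tool_pos: [0.4592, -0.2254, 0.2058]
orientation: [-2.106, -2.328, 0.002]
force: [1.5, -0.1, 0.1]
opening: 0.0464
```

```bash
python3 - <<'E'
from m import *
for n in ("top","side","wrist"): c=snap(n,n+"5")
s=read_state();print(s["t"],s["tool_pos"],s["force"],s["opening"])
c=pickle.load(open("pics/top5.pkl","rb"));a=cv2.resize(c["frame"][90:230,270:440],None,fx=2.5,fy=2.5)
c=pickle.load(open("pics/side5.pkl","rb"));b=cv2.resize(c["frame"][80:220,200:370],None,fx=2.2,fy=2.5)
cv2.imwrite("pics/f5.png",np.hstack([a,b])[:,:,::-1])
E
```

```text
12.45 [ 0.46183538 -0.22475579  0.20674973] [ 0.78890844 -0.06206892 -0.26058791] 0.046485619772796166
```

View pics/f5.png

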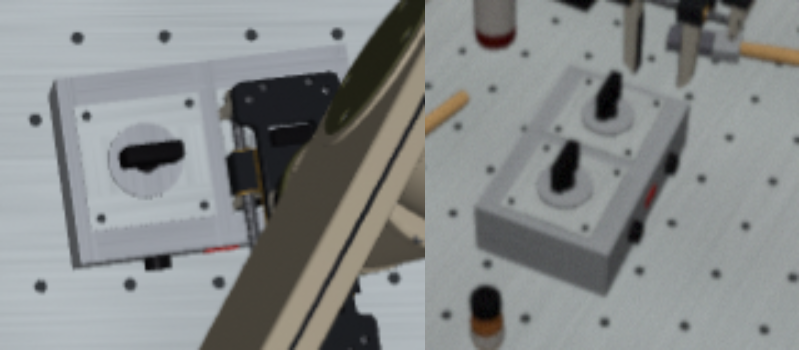

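View pics/top5.png

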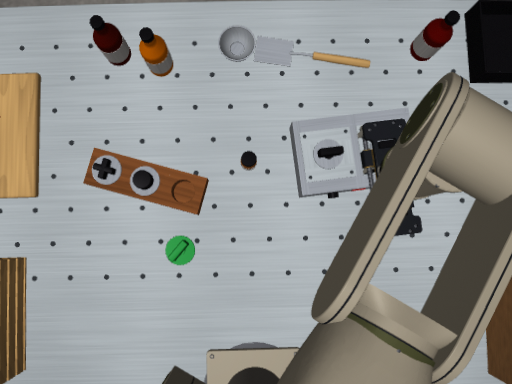

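The stud sits flush in the plate at about (330,154), its wing parallel to the twin's. The cross and the knob are still in the rack. One numeric check before handing in.

```bash
python3 - <<'E'
from m import *
T=pickle.load(open("pics/top5.pkl","rb"));r=fit(T,blob(T,330,153,16,50),.107);print(r)
S=pickle.load(open("pics/side5.pkl","rb"))
print("proj slot centre flange-top T,S",proj(T,(.5475,-.176,.067)),proj(S,(.5475,-.176,.067)))
# boss/wing axis top point across two views
b=blob(S,262,148,16,50);ys,xs=np.nonzero(b);print("side wing mean",xs.mean(),ys.mean(),"expected",proj(S,(.5475,-.176,.088)))
s=read_state();print(s["dq"].round(3))
close_job()
E
```

```text
(array([ 0.54479388, -0.17268706]), array([ 0.54311237, -0.17319014]), (22.56429100036621, 54.23882293701172), np.float64(98.65677503924829))
proj slot centre flange-top T,S [327.75462775 153.8311333 ] [263.36735631 153.21504572]
side wing mean 263.4437869822485 146.69230769230768 expected [263.46069803 147.02160077]
[ 0.013  0.01  -0.014 -0.     0.003  0.   ]
the job is handed in; nothing more can be done
```

I moved the winged stud from the rack to the empty slot, lowered it until its flange met the plate, turned it 90° and let go. The job is handed in, at about 12.5 s of the 42 s allowed; no verdict was reported.

- **Seating:** the flange met the plate at about 5 N with the tool at 77.6 mm, the height expected for a seated flange. I released there.
- **Position:** after release, the wing in the side view lay within half a pixel of where a seated stud should appear. The top view put it about 4–5 mm off the slot centre. Part of that is likely the wing's visible side face biasing the mask. It is still inside the 12 mm limit.
- **Angle:** the tool stood at 95.8° at release, against the slot's roughly 6°. The top view measured the wing at 98.7°, so the quarter turn is within about 3°.
- **Rest of the scene:** the knob and the cross showed no movement in the rack. The gripper was clear of everything, and no force near the limits was read.

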